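# Rebuild the aquarium filter tower

### The arm

A 7-joint arm with a two-finger parallel gripper is mounted at the origin on the work surface. World frame = base frame: x ahead of the robot, y to its left, z up, the work surface at z = 0. Lengths are in m, angles in rad, forces in N, time in s.
With the tool pointing down it reaches from about 0.4 to 0.85 m from the base axis. Payload 6.9 kg.
Tool frame: the origin (TCP) lies on the centre line of the jaws, within the pads' length; the fingertips stand 17 mm ahead of it and the grasp point (between the pads) lies 2 mm behind it; z points along the fingers, y is the line along which they close (so a half turn about z gives the same grasp; the last joint's range is limited). The gripper opens to 85 mm and grips with 20 to 120 N. Pads are 22 mm wide; open, the fingers measure 114 mm over their backs; the gripper's body (76 mm by 85 mm) begins 54 mm behind the grasp point. The pads swing forward as they close: fully open they stand 13 mm farther back than shut.
Start: joints at [1.21, 0.507, -0.238, 1.5, 0.126, 1.149, -0.155], TCP at [0.281, -0.558, 0.248] pointing down, gripper open.
Joint ranges: [-3.08, 3.08], [-0.24, 2.05], [-1.43, 1.35], [0, 2.5], [-1.52, 4.66], [0.17, 1.96], [-2.89, 2.89]. Speed limits (rad/s): [2.39, 2.39, 3.14, 3.14, 3.14, 3.14, 3.14].

### API

Orientations are given as a 3x3 rotation matrix whose columns are the frame's x, y, z axes.
In Python, from cell import arm, fingers, kin, sense, snapshot, order gives the robot as it stands. The module is installed in compiled form; this text tells all that it offers. Calls block until the motion is done:
- arm.move_to(position, orientation): joint-space move of the TCP to a pose.
- arm.move_linear(position, speed=0.15, rot=None): straight line of the TCP; rot=None keeps the orientation; speed is the mean speed in m/s.
- arm.goto_joints(angles): joint-space move.
- fingers.grip(opening, grip_force=None): opening from 0.0 (shut) to 1.0 (fully open); grip_force is the grip in N (None keeps the last); returns when the fingers have stopped.
- arm.pause(seconds).
- kin.solve_ik(position, orientation): joint angles nearest the present ones, or None.
- sense(): the state.
- snapshot(name): name is "scene" or "top" or "wrist"; returns a dict with "pixels" (384x512x3 uint8, blue, green, red), "range_z" (384x512 float32, m along the optical axis (not along the pixel's ray), 0 where there is no reading), "mtx" (3x3 intrinsics, pixels), "R" (3x3) and "t" (3): a world point X has camera coordinates R X + t. Camera axes: x right, y down, z forward; pixel columns grow to the right and rows downward; lengths in m; the calibration is good to about 2 mm. A picture is of the moment at which its call begins.
A pose or a line that the arm cannot do raises arm.Unreachable and nothing moves.
- order.job_done(): hands the job in; it is judged then, once.
The state is a dict: "t": time; "q": joint angles; "joint_velocities": joint speeds; "tau": joint torques, N m; "position": TCP position; "ee_rot": TCP orientation; "ft_force": force on the tool from outside, world axes, zero at the start; "moment": the same for the moment, N m; "grip_width": opening from 0.0 (shut) to 1.0 (fully open); "gripper_force": force on a finger pad.
Only numpy, scipy, OpenCV 4.12 (cv2) and the standard library are available. Lean on these libraries where they do the work, as an engineer would, in place of code of your own. Each camera call takes 0.05 s, during which the arm holds its last target. There are 200 camera calls.

### The job

Put the aquarium's small tower filter back together on its foot, working from the bottom up: first the coarse cup with the crossed-bar grille, on it the cup packed with ceramic tubes, on that the low cup with the finely drilled plate, and last the pump head on top. Each part must stand upright with its plug fully home in the one below, and be let go; it does not matter which way the pump's outlet points. Leave the two food tubs and the jar standing where they are.

Things in the scene. Friction and masses are not known exactly. Their poses are not given: they have to be found in the camera images.
- foot: Filter foot, fixed to the table: grey disc 90 mm across, 10 thick, with four dark pads, and in its middle an upright round socket 54 across, rim 30 above the table, recess 48 wide and 11 deep, empty at the start. Origin: centre of its underside, at table height. The coarse cup fully home has its origin 22 mm above this one.
- coarse_cup: Tallest grey cup, 68 mm high overall, dark upright slots round its side, a dark grille of 4 by 4 crossed bars in its top. Round body 54 mm across on an 8 mm high plug 41 mm across; top recess 48 wide, 11 deep, takes the next plug. Origin: centre of the plug's underside, on which it stands; z up. 80 to 145 g. The ceramic cup fully home has its origin 60 mm above this one.
- ceramic_cup: Middle grey cup, 53 mm high overall, plain sides, seven white ceramic tubes 15 across, on end with dark bores, fixed in its top. Round body 54 mm across on an 8 mm high plug 41 mm across; top recess 48 wide, 11 deep, takes the next plug. Origin: centre of the plug's underside, on which it stands; z up. 105 to 185 g. The fine cup fully home has its origin 45 mm above this one.
- fine_cup: Lowest grey cup, 38 mm high overall, plain sides, a pale plate with many fine dark holes in its top. Round body 54 mm across on an 8 mm high plug 41 mm across; top recess 48 wide, 11 deep, takes the next plug. Origin: centre of the plug's underside, on which it stands; z up. 50 to 95 g. The pump head fully home has its origin 30 mm above this one.
- pump_head: Black pump head: plug 41 mm across, 8 high; round flange 54 across, 10 thick; on it a block 50 (x) by 44 (y) by 40 high, top 58 above the origin, small dial 5 high on top. Grey outlet 16 thick sticks out 20 from the +x face, axis 42 up; the flat +y and -y sides, 44 apart, are free to grip. Origin: centre of the plug's underside, z up. 165 to 290 g.
- tall_tub: Food tub, 60 mm across and 95 mm high, yellow lid and blue label. Stands loose on the table as a bystander; origin at the centre of its underside.
- small_tub: Narrow food tub, 46 mm across and 78 mm high, brown lid, yellow label. Stands loose on the table as a bystander; origin at the centre of its underside.
- jar: Clear jar with a black lid, 62 mm across and 62 mm high. Stands loose on the table as a bystander; origin at the centre of its underside.

How it is judged:
On the way, in this order (a step that is already met when the one before it is completed fails the run):
1. the coarse cup is seated in the foot (horizontal distance between coarse_cup and foot below 0.006 m and z of coarse_cup in the frame of foot between 0.018 and 0.026 m and angle between coarse_cup's own z axis and vertical below 0.08 rad), for 0.2 s.
2. the ceramic cup is seated in the coarse cup (horizontal distance between ceramic_cup and coarse_cup below 0.006 m and z of ceramic_cup in the frame of coarse_cup between 0.056 and 0.064 m and angle between ceramic_cup's own z axis and vertical below 0.08 rad), for 0.2 s.
3. the fine cup is seated in the ceramic cup (horizontal distance between fine_cup and ceramic_cup below 0.006 m and z of fine_cup in the frame of ceramic_cup between 0.041 and 0.049 m and angle between fine_cup's own z axis and vertical below 0.08 rad), for 0.2 s.
4. the pump head is seated in the fine cup (horizontal distance between pump_head and fine_cup below 0.006 m and z of pump_head in the frame of fine_cup between 0.026 and 0.034 m and angle between pump_head's own z axis and vertical below 0.08 rad), for 0.2 s.
At the end, for the whole second after the job is handed in: Coarse cup in the foot, ceramic cup in the coarse cup, fine cup in the ceramic cup and pump head in the fine cup: each within 6 mm sideways and 4 mm in height of fully home in the part below, tilted less than 0.08 rad, and at rest (below 0.02 m/s and 0.2 rad/s) (all of step 1 and all of step 2 and all of step 3 and all of step 4 and linear speed of each of coarse_cup, ceramic_cup, fine_cup, pump_head below 0.02 m/s and angular speed of each of coarse_cup, ceramic_cup, fine_cup, pump_head below 0.2 rad/s); the robot touches nothing.
It fails at once if the tall tub is pushed more than 30 mm away or tipped over (distance of tall_tub from where it was at the start of the episode above 0.03 m or angle between tall_tub's own z axis and vertical above 0.4 rad).
It fails at once if the small tub is pushed more than 30 mm away or tipped over (distance of small_tub from where it was at the start of the episode above 0.03 m or angle between small_tub's own z axis and vertical above 0.4 rad).
It fails at once if the jar is pushed more than 30 mm away or tipped over (distance of jar from where it was at the start of the episode above 0.03 m or angle between jar's own z axis and vertical above 0.4 rad).
It also fails if it takes over 112 s, if anything falls off the work surface, if the arm or the gripper's body presses on something with over 40 N, if the wrist force passes 120 N, or if a joint passes its speed limit or range.

## Working session

There is one attempt and no reset: what is moved stays moved. The work goes in short steps, each a Python script; the robot and the scene stay as the last script left them, time stands still between calls to the robot, and variables do not carry over. Pictures are saved under pics/ and viewed, at most 14 in all, crops included, and the job is handed in when it is done.

```bash
mkdir -p pics
python3 - <<'E'
from cell import *
import cv2,numpy as np
for n in("scene","top"):
    s=snapshot(n); cv2.imwrite(f"pics/{n}0.png",s["pixels"]); np.savez(f"{n}0.npz",**s)
    print(n,s["mtx"].tolist(),(-s["R"].T@s["t"]).round(3),s["R"].round(3).tolist())
st=sense();print(st["t"],st["position"],st["ee_rot"],st["ft_force"],st["grip_width"])
E
```

```text
scene [[427.6531785808931, 0.0, 257.46627422699623], [0.0, 427.6531785808931, 194.12870217345585], [0.0, 0.0, 1.0]] [0.866 0.52  0.903] [[-0.833, 0.553, -0.005], [0.448, 0.67, -0.591], [-0.324, -0.495, -0.806]]
top [[360.3534769804839, 0.0, 249.1619150167245], [0.0, 360.3534769804839, 190.12797508266002], [0.0, 0.0, 1.0]] [ 0.459 -0.015  0.849] [[0.012, -1.0, -0.013], [-0.996, -0.011, -0.083], [0.083, 0.014, -0.996]]
0.1 [ 0.28102528 -0.55778748  0.24751929] [[ 8.92991432e-01  4.50073017e-01 -7.62539093e-04]
 [ 4.50073661e-01 -8.92990298e-01  1.42402002e-03]
 [-4.00270229e-05 -1.61483644e-03 -9.99998695e-01]] [-0.52218247  0.27056346  0.91713981] 1.0017563708010802
```

View pics/scene0.png

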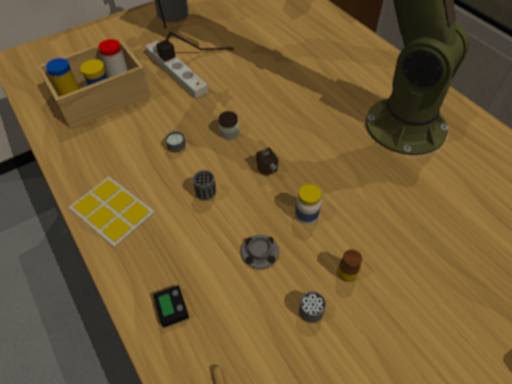

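View pics/top0.png

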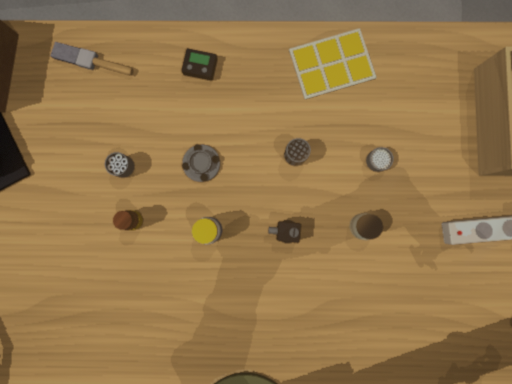

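The top view shows ceramic cup (119,165), foot (202,163), coarse cup (297,152), fine cup (379,159) and pump (288,231), with its outlet to the left. The tall tub is at (206,231), the small tub at (125,220) and the jar at (367,226). Next I turn these into positions using the depth image.

```bash
cat > h.py <<'E'
import numpy as np,cv2
def world(s):
    Z=np.asarray(s["range_z"],float); v,u=np.indices(Z.shape)
    P=np.linalg.inv(s["mtx"])@np.stack([u.ravel(),v.ravel(),np.ones(u.size)])*Z.ravel()
    W=(s["R"].T@(P-s["t"][:,None])).T.reshape(*Z.shape,3); W[Z<=0]=np.nan
    return W
def blobs(s,lo=.012,hi=.2,pad=.006,minpx=60):
    """clusters above the table: top height, circle centre and radius of the top slice"""
    W=world(s); m=((W[...,2]>lo)&(W[...,2]<hi)).astype(np.uint8)
    n,L,st,c=cv2.connectedComponentsWithStats(m); out=[]
    for i in range(1,n):
        if st[i,4]<minpx: continue
        p=W[L==i]; zt=np.percentile(p[:,2],97); q=p[p[:,2]>zt-pad]
        (x,y),r=cv2.minEnclosingCircle(q[:,:2].astype(np.float32))
        out.append((c[i].round(),st[i,4],round(zt,4),round(x,4),round(y,4),round(r,4)))
    return out
E
python3 - <<'E'
from h import *
s=np.load("top0.npz")
for b in blobs(s):
    print(*b)
W=world(s);print(W[120,250],W[163,202])
E
```

```text
[ 5. 59.] 897 0.0603 0.8802 0.5712 0.0291
[85. 58.] 1017 0.0223 0.8389 0.3776 0.1003
[496. 113.] 3953 0.1115 0.6994 -0.5412 0.13
[199.  64.] 847 0.032 0.8278 0.1177 0.0451
[  9. 159.] 860 0.0158 0.6149 0.584 0.0881
[297. 152.] 572 0.0699 0.6133 -0.1109 0.027
[201. 162.] 710 0.0315 0.5916 0.111 0.0272
[380. 159.] 518 0.0398 0.6015 -0.3024 0.0274
[119. 165.] 590 0.0554 0.5812 0.2942 0.0276
[128. 220.] 512 0.0813 0.4555 0.2662 0.0209
[366. 226.] 719 0.0655 0.4481 -0.2673 0.0277
[207. 230.] 667 0.0985 0.4355 0.0876 0.0265
[478. 231.] 1537 0.0389 0.4445 -0.5218 0.0734
[287. 232.] 565 0.0636 0.4347 -0.0915 0.0299
[245. 380.] 357 0.0172 0.0972 -0.0005 0.0636
[ 6.98575296e-01 -3.53079113e-03  3.00388755e-04] [0.58972521 0.1063729  0.02221801]
```

Run:
```python
from cell import *
from h import *
R=np.array([[1,0,0],[0,-1,0],[0,0,-1.]])
for k,p in (("foot",(.5916,.111)),("coarse",(.6133,-.1109))):
    arm.move_to([*p,.28],R); arm.pause(.2)
    s=snapshot("wrist"); cv2.imwrite(f"pics/w_{k}.png",s["pixels"])
    st=sense(); print(k,st["t"],st["position"].round(4),st["q"].round(2),(-s["R"].T@s["t"]).round(3))
    for b in blobs(s,minpx=300): print(*b)
```

```text
foot 2.9583 [0.5917 0.1105 0.28  ] [ 0.13  0.48 -0.57  1.51  0.27  1.23 -2.05] [0.659 0.111 0.407]
[425. 150.] 2413 0.0695 0.613 -0.1085 0.0274
[254. 163.] 1762 0.0317 0.5918 0.1124 0.027
[119. 173.] 1802 0.055 0.5817 0.2958 0.0273
[496. 257.] 1338 0.0629 0.4451 -0.2507 0.022
[271. 277.] 2361 0.0972 0.4353 0.0889 0.027
[397. 261.] 654 0.0607 0.4464 -0.0947 0.0233
coarse 4.1 [ 0.6135 -0.1089  0.2802] [ 0.46  0.51 -0.55  1.45  0.27  1.25 -1.68] [ 0.681 -0.108  0.407]
[73.  8.] 1023 0.0327 0.8075 0.1239 0.0378
[257. 168.] 1581 0.07 0.613 -0.1094 0.027
[102. 177.] 1928 0.0319 0.5916 0.112 0.0275
[394. 174.] 1498 0.0397 0.6012 -0.3006 0.0273
[ 14. 265.] 1002 0.0664 0.4549 0.2523 0.0124
[491. 275.] 1475 0.0374 0.437 -0.4767 0.0355
[242. 282.] 1559 0.0626 0.4334 -0.0909 0.031
```

View pics/w_coarse.png

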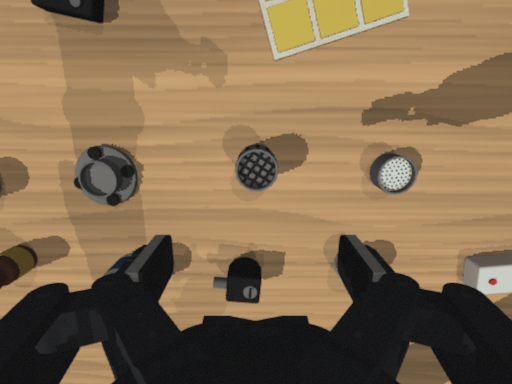

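The wrist view shows the coarse cup at (257,168), the fine cup at (394,174), the foot at (105,175) and the pump at (244,280). Positions agree with the top camera within about 2 mm, and the heights and radii are right. Next: place the first cup.

```bash
cat > pp.py <<'E'
from cell import *
from h import *
RY=np.array([[1,0,0],[0,-1,0],[0,0,-1.]])
FOOT=np.array([.5918,.1122])
def rep(m):
    s=sense(); print(m,round(s["t"],1),s["position"].round(4),"ft",s["ft_force"].round(1),"grip",round(s["grip_width"],3),round(s["gripper_force"],1))
    return s
def pick(xy,z,R=RY,lift=.2,F=50):
    arm.move_to([*xy,z+.09],R); arm.pause(.2)
    arm.move_linear([*xy,z],.12); arm.pause(.2); rep("at")
    fingers.grip(0.0,F); s=rep("gripped")
    off=np.asarray(xy)-s["position"][:2]       # object centre relative to TCP
    off-=(off@R[:2,1])*R[:2,1]                 # jaws centre it along their line
    arm.move_linear([*s["position"][:2],z+lift],.2); rep("lifted")
    return off,s["position"][2]
def place(off,zg,h,R=RY,target=FOOT):
    p=target-off; z=zg+h
    arm.move_to([*p,z+.04],R); arm.pause(.3); rep("above")
    arm.move_linear([*p,z+.012],.08); arm.pause(.2)
    arm.move_linear([*p,z-.0005],.03); arm.pause(.2); rep("down")
def leave(up=.1):
    fingers.grip(1.0); arm.pause(.2); s=rep("open")
    arm.move_linear([*s["position"][:2],s["position"][2]+up],.15)
E
python3 - <<'E'
from pp import *
o,z=pick((.613,-.1093),.042); print(o,z)
place(o,z,.022); leave(.2)
s=snapshot("wrist"); cv2.imwrite("pics/c1.png",s["pixels"])
for b in blobs(s,minpx=300): print(*b)
rep("end")
E
```

```text
at 6.0 [ 0.6135 -0.1094  0.0428] ft [ 0.6  0.7 -0.2] grip 0.998 0.0
gripped 6.4 [ 0.6132 -0.1095  0.0425] ft [-0.9 -1.5  4.6] grip 0.624 52.0
lifted 7.6 [ 0.6125 -0.1096  0.2407] ft [ 0.1  1.8 -0.9] grip 0.623 52.4
[-0.00023926  0.        ] 0.04248000379457641
above 8.9 [0.5926 0.1111 0.105 ] ft [-0.5  0.2 -1.2] grip 0.626 52.4
down 10.4 [0.592  0.1121 0.0645] ft [-2.5 -0.5  8.2] grip 0.631 52.9
open 11.0 [0.592  0.1122 0.0639] ft [ 0.1 -0.5  0.6] grip 0.997 0.0
[256. 169.] 2484 0.0917 0.5921 0.1121 0.0271
[114. 175.] 1994 0.055 0.5812 0.2958 0.0273
[500. 261.] 930 0.0517 0.4434 -0.2441 0.0154
[272. 283.] 2600 0.0971 0.4352 0.0894 0.0271
[403. 265.] 675 0.0597 0.4445 -0.0935 0.025
end 12.5 [0.5916 0.112  0.2629] ft [ 0.2 -0.2 -1.1] grip 1.0 0.0
```

View pics/c1.png

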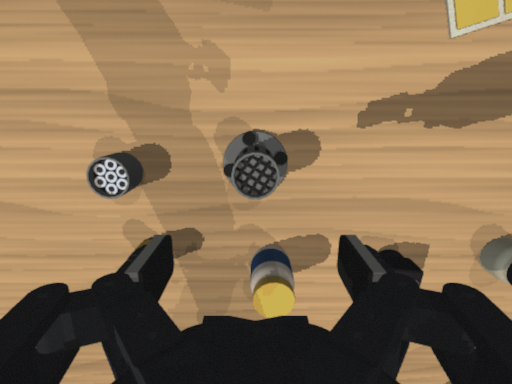

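The coarse cup is seated at (256,170): its top is 92 mm high, as expected given the camera's +1.7 mm bias. Ceramic cup at (111,176) and fine cup next.

Run:
```python
from pp import *
o,z=pick((.5814,.2957),.034); print(o,z)
place(o,z,.082); leave(.13)
s=snapshot("wrist"); cv2.imwrite("pics/c2.png",s["pixels"])
for b in blobs(s,minpx=300): print(*b)
rep("end")
```

```text
at 14.8 [0.5818 0.2959 0.0349] ft [-0.3  0.3  0.1] grip 1.0 0.0
gripped 15.2 [0.5817 0.2959 0.0346] ft [-0.9 -0.5  5.6] grip 0.618 52.7
lifted 16.3 [0.5812 0.2954 0.2326] ft [-0.6  0.5 -0.7] grip 0.622 52.5
[-0.00030545  0.        ] 0.034600487545492005
above 17.4 [0.5922 0.1136 0.157 ] ft [ 0.  -0.7 -1.4] grip 0.624 52.5
down 18.9 [0.5921 0.1121 0.1165] ft [-2.4 -1.2  5.9] grip 0.622 53.2
open 19.5 [0.5921 0.1122 0.116 ] ft [-0.5  0.9 -0.3] grip 0.997 0.0
[255. 181.] 3813 0.1366 0.5921 0.1125 0.0271
[504. 267.] 527 0.0366 0.443 -0.2436 0.0196
[273. 288.] 2595 0.0971 0.436 0.0894 0.0265
[410. 271.] 661 0.0598 0.4469 -0.0997 0.0184
end 20.6 [0.5916 0.1119 0.2449] ft [ 0.  -1.  -0.2] grip 0.999 0.0
```

View pics/c2.png

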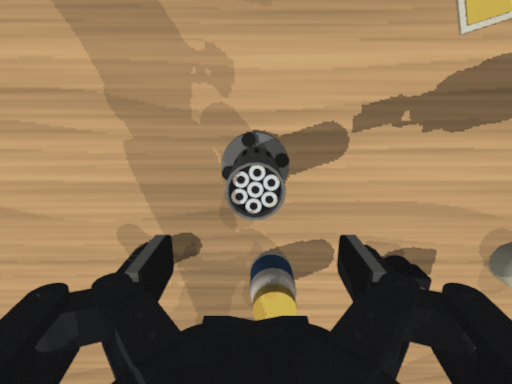

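The ceramic cup is seated at (256,190): its top reads 136.6 mm against 135 expected. Next is the fine cup, then a look at the pump from above.

Run:
```python
from pp import *
o,z=pick((.6011,-.3006),.024,lift=.23); print(o,z)
place(o,z,.127); leave(.15)
s=snapshot("wrist")
for b in blobs(s,minpx=600): print(*b)
RX=np.array([[0,1,0],[1,0,0],[0,0,-1.]])
for R in (RX,RX@np.diag([-1,-1,1])): print(kin.solve_ik([.435,-.09,.12],R),kin.solve_ik([*FOOT,.24],R))
arm.move_to([.40,-.0915,.26],RY); arm.pause(.3)
s=snapshot("wrist"); cv2.imwrite("pics/p.png",s["pixels"]); np.savez("p.npz",**s)
W=world(s); B=W[(W[...,2]>.054)&(W[...,2]<.0615)&(abs(W[...,0]-.435)<.05)&(abs(W[...,1]+.09)<.06)]
print(len(B),cv2.minAreaRect((B[:,:2]*1000).astype(np.float32)))
O=W[(W[...,2]>.03)&(W[...,2]<.0525)&(abs(W[...,0]-.435)<.05)&(W[...,1]>-.062)&(W[...,1]<-.03)]
print(len(O),O.mean(0)); rep("end")
```

```text
at 23.5 [ 0.6016 -0.3008  0.0249] ft [-1.  -0.5  0.1] grip 1.002 0.0
gripped 23.9 [ 0.6013 -0.3007  0.0247] ft [-1.   0.1  5.7] grip 0.626 52.2
lifted 25.2 [ 0.6007 -0.3006  0.2526] ft [-0.  -0.3 -1.8] grip 0.619 52.3
[-0.00022957  0.        ] 0.024699696857071858
above 27.0 [0.5923 0.1115 0.1917] ft [ 0.7 -1.2 -1.2] grip 0.62 52.4
down 28.5 [0.5922 0.1122 0.1517] ft [-1.9 -1.1  6.4] grip 0.622 53.0
open 29.1 [0.592  0.1122 0.1511] ft [ 0.1 -0.5  0.3] grip 1.002 0.0
[255. 175.] 3202 0.1666 0.592 0.1125 0.0271
[491. 252.] 1651 0.0637 0.4477 -0.2626 0.0271
[271. 269.] 2104 0.0972 0.4354 0.0892 0.0267
[391. 255.] 701 0.0628 0.4406 -0.0938 0.0251
[ 0.7644217   0.52106325 -0.89536715  2.12629858  0.59603021  0.76435985
 -0.51592957] [ 0.33431301  0.61756635 -0.97518735  1.57058122  0.53146929  1.24012218
 -0.7315844 ]
[ 0.01188943  0.40863531  0.18920775  2.13510625 -0.1311305   0.60841476
 -2.84794692] [-0.76276212  0.63552038  0.95261569  1.58528844 -0.54402172  1.20719007
 -2.84538803]
1346 ((433.7842712402344, -90.84722900390625), (49.94194030761719, 43.96738052368164), 85.316162109375)
169 [ 0.43722162 -0.05405278  0.04951994]
end 31.8 [ 0.4004 -0.0911  0.2599] ft [-0.6 -0.9 -0.3] grip 0.999 0.0
```

View pics/p.png

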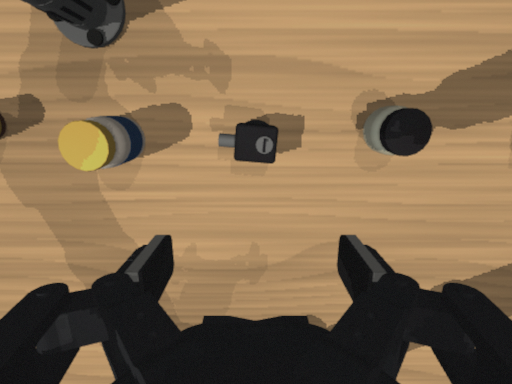

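The fine cup is seated: its top reads 166.6 mm against 165 expected. The wrist view shows the pump block at (257,142) with its outlet to the left at (227,140). The block measures 49.9 x 44.0 mm, which matches the given size, and its yaw is 85.3°.

```bash
python3 - <<'E'
from pp import *
a=np.radians(85.2); R=np.array([[np.cos(a),np.sin(a),0],[np.sin(a),-np.cos(a),0],[0,0,-1]])
c=(.4338,-.0908)
print([kin.solve_ik(p,R) is not None for p in ([*c,.24],[*c,.3],[*FOOT,.25])])
o,z=pick(c,.040,R,lift=.24,F=70); print(o,z)
place(o,z,.157,R,target=np.array([.5920,.1123])); rep("before release")
leave(.12)
arm.move_to([.5,.10,.40],RY) if kin.solve_ik([.5,.10,.40],RY) is not None else None
arm.pause(.3)
for n in("wrist","scene"):
    s=snapshot(n); cv2.imwrite(f"pics/end_{n}.png",s["pixels"])
    if n=="wrist":
        for b in blobs(s,hi=.3,minpx=300): print(*b)
rep("end")
E
python3 -c "
import cv2;i=cv2.imread('pics/end_scene.png');cv2.imwrite('pics/crop.png',cv2.resize(i[100:320,140:400],None,fx=2.5,fy=2.5))"
```

```text
[True, True, True]
at 34.1 [ 0.4341 -0.091   0.0406] ft [-0.1 -0.4  0.6] grip 1.006 0.0
gripped 34.5 [ 0.434  -0.0909  0.0404] ft [-1.  -0.1  5.6] grip 0.503 70.8
lifted 35.9 [ 0.4334 -0.0909  0.2791] ft [ 0.3  0.1 -2.6] grip 0.504 71.3
[2.93186710e-06 3.49146741e-05] 0.04037451734791541
above 37.2 [0.5921 0.1109 0.2379] ft [-0.1 -0.9 -1.9] grip 0.5 71.2
down 38.7 [0.592  0.1123 0.1974] ft [-1.2 -0.3  4.9] grip 0.505 71.9
before release 38.7 [0.592  0.1123 0.1974] ft [-1.2 -0.3  4.9] grip 0.505 71.9
open 39.4 [0.592  0.1123 0.1969] ft [-0.4 -0.1  0.3] grip 1.006 0.0
[242.  92.] 2516 0.22 0.5908 0.1127 0.0305
[  7. 112.] 537 0.0156 0.5727 0.5553 0.0406
[161. 179.] 843 0.0809 0.4558 0.2677 0.021
[457. 182.] 1443 0.0642 0.4479 -0.2656 0.0277
[262. 192.] 1184 0.0976 0.4351 0.0894 0.0266
end 41.9 [0.5001 0.1    0.3998] ft [ 0.1  0.3 -1. ] grip 1.003 0.0
```

View pics/crop.png

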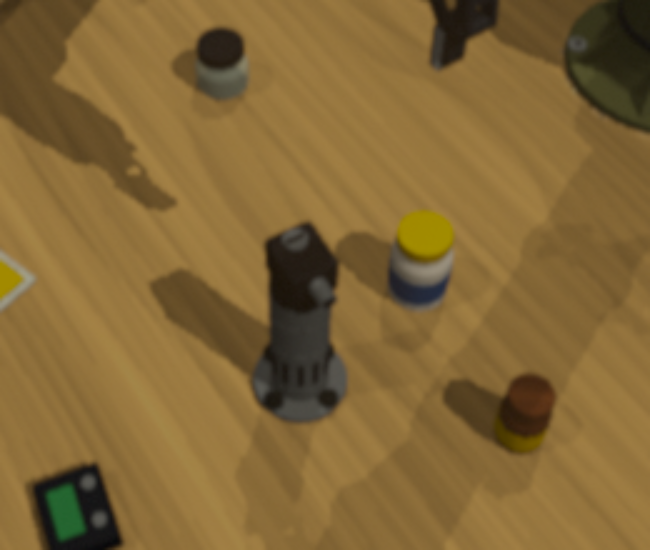

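The tower stands upright at about (300,320) in the crop. The dial reads 220 mm high, as expected, and the tubs and jar have not moved.

```bash
python3 -c "
from cell import *
print(order.job_done())"
```

```text
the job is handed in; nothing more can be done
None
```

The filter tower is back together on its foot with all four parts fully home and let go, the tubs and jar are where they were, and the job was handed in at about 42 s of the 112 s allowed; the judge's verdict was not shown.

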